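Hang the strike bell on the sounding stand

TASK

Draw the brass strike bell straight up out of its tight pocket in the kit tray, by the bow that stands up from it, and hang it by that bow in the bottom of the sounding stand's hook, so that it hangs free and still, clear of the post and the striking hammer. Keep the bell upright and handle it gently, without knocking it against the tray or the stand, and leave the rest of the kit, the bird door and the screwdriver where they are.

Things in the scene. Friction and masses are not known exactly. Their poses are not given: they have to be found in the camera images.
- bell_mid (a point): Brass strike bell, half-way up on its axis, z up: 111 mm high, so 55.5 mm above the mouth. Shell 60 mm high, 76 mm across at the mouth, 41 mm at the crown; on it a collar 44 mm across, to 64 mm above the mouth, then a bow. 0.25 to 0.45 kg. At the start it stands mouth down, at any yaw, in one of the tray's two round pockets, sunk 54 mm: only crown and bow are above the wood.
- bell_bow (a point): Middle of the bell's stirrup-shaped bow, 88 mm above the mouth (32.5 mm above bell_mid), axes as the bell's: the place to grip from above. Bow: two upright flat legs and a flat top bar, 44 mm wide over the legs along y, 10 mm deep along x, 64 to 111 mm above the mouth. Gripped by the outer sides of its legs (along y) its window stays free for the hook.
- bell_eye (a point): Middle of the underside of the bow's top bar, 47.5 mm above bell_mid: the place that rests on the hook. Below it the bow's window, 28 mm wide (y) and 39 mm high, looks along the bell's x both ways.
- tray: Beech kit tray, fixed, 230 mm deep (x) by 220 wide (y); origin on the bench top, x points away from its bored front. The front block, 64 mm high, has two pockets 79 mm across, 54 deep, centred at x = -60 mm, y = +58 and -58, floor 10 mm above the bench; behind is a trough 40 mm high with three lanes. It may stand on the left or right; either pocket may hold the bell.
- stand: Sounding stand, fixed, left or right on the bench, turned a little: green iron foot 180 x 130 x 12 mm, steel post 16 mm thick and 196 mm high, a hook arm near its top that points to -x, and a small striking hammer resting on the post, 60 mm above the bench, reaching 29 mm out from the post's axis. Origin on the bench under the post, z up.
- hook_seat (a point): Lowest point of the upper side of the stand's hook, where a bow comes to rest: 165 mm above the bench, 95 mm from the post's axis, axes as the stand's. The arm is a round bar 10 mm thick. From the post (+x) it slopes down 18 mm to this seat, then turns up to a tip that ends 23 mm beyond the seat at -x, its top 14 mm above the seat. y is across the bar, z up.
- canister: Bystander: squat tin canister of brass collets, 74 mm across, 64 mm high, ridged screw lid; stands in the other pocket of the tray. Origin at the centre of its underside.
- pipe_long: Bystander: pale pine whistle pipe with walnut cap, 160 x 29 x 30 mm, lying in the first trough lane. Origin at the centre of its underside.
- pipe_short: Bystander: the same, 135 mm long, in the middle lane. Origin at the centre of its underside.
- pendulum_rod: Bystander: steel pendulum rod 184 mm long with a brass nut, in the last lane. Origin at the centre of its underside.
- bird_door: Bystander: carved linden bird door, 135 x 70 x 12 mm, lying on the bench between tray and stand. Origin on the bench under the panel.
- screwdriver: Bystander: screwdriver 170 mm long, lying on the bench between tray and stand.
Things that resemble listed ones, but are neither listed nor needed, are in the scene too. Of the things like the part that bears bell_mid, leave any that is turquoise; of the rest the smaller one is meant.

How it is judged:
By the outcome, as a careful person would: the job done as asked, in the order asked, and still so for the second after the job is handed in, with the robot touching nothing.
It also fails if it takes over 51 s, if anything falls off the work surface, if the arm or the gripper's body presses on something with over 40 N, if the wrist force passes 120 N, or if a joint passes its speed limit or range.

ROBOT

A 6-joint arm with a two-finger parallel gripper is mounted at the origin on the work surface. World frame = base frame: x ahead of the robot, y to its left, z up, the work surface at z = 0. Lengths are in mm, angles in rad, forces in N, time in s.
With the tool pointing down it reaches from about 400 to 925 mm from the base axis. Payload 3.4 kg.
Tool frame: the origin (TCP) lies midway between the tips of the shut fingers; the grasp point (between the pads) lies 19 mm behind it; z points along the fingers, y is the line along which they close (so a half turn about z gives the same grasp; the last joint's range is limited). The gripper opens to 85 mm and grips with 20 to 120 N. Pads are 22 mm wide; open, the fingers measure 114 mm over their backs; the gripper's body (76 mm by 85 mm) begins 54 mm behind the grasp point. The pads swing forward as they close: fully open they stand 13 mm farther back than shut.
Start: joints at [1.228, 0.307, 1.506, -0, 1.328, -0.073], TCP at [153.283, 554.198, 231.305] pointing down, gripper open.
Joint ranges: [-3.12, 3.12], [-1.05, 2.28], [0.14, 2.33], [-1.42, 4.57], [0.1, 2.73], [-2.68, 2.68]. Speed limits (rad/s): [2.57, 2.57, 3.14, 3.14, 3.14, 3.14].

INTERFACE

Orientations are given as [roll, pitch, yaw] about the fixed x, y, z axes, in that order (R = Rz(yaw) Ry(pitch) Rx(roll)).
In Python, from cell import get_obs, capture, calibration, hand_in gives the robot as it stands. The module is installed in compiled form; this text tells all that it offers.
- The arm moves only by the tool apply_moves, never from a script. Its arguments are lists of equal length, an entry for each row: "delta_pos": the shift along the tool's x, y, z in mm, a list of three; "rotation": the turn, a rotation vector about the tool's x, y, z in degrees, a list of three. In form: {"delta_pos": [[tx, ty, tz], ...], "rotation": [[rx, ry, rz], ...]}. A call has 1 to 10 rows; each row is the pose to reach, as a shift and turn from the pose commanded when the call began, along the tool's axes at that moment; what a row does not reach only later rows make up. A row lasts 1/12 s, in which the tool goes at most 41.7 mm and 7.16 degrees, less where a joint would pass 70% of its speed; a pose out of reach is approached as far as the arm can. A call with a gripper value outside its range is refused whole. "fingers" is the opening in per cent of the stroke, from 0 (shut) to 100 (fully open), set as the call begins (left out, the last holds). The fingers move at their own pace and stop on an object; "newtons" is the grip in N (left out, the last holds). Time passes only in rows, so rows that repeat a pose let the fingers close. It gives the time, the measured TCP pose, the force, the opening and the grip force at its end, in the units of the state.
- get_obs(): the state, without advancing time (a new reading comes with each control period).
- capture(name): name is "side" or "top" or "wrist"; returns the picture (420x560x3 uint8, blue, green, red); there is no depth.
- calibration(name): a dict with "fx", "fy", "cx", "cy" (pixels), "k1" (the pictures are not rectified: a ray, as slopes to the right and down, at radius r is drawn at 1 + k1 r^2 times it, then the intrinsics apply), "R" (3x3) and "t" (3): a world point X has camera coordinates R X + t. Camera axes: x right, y down, z forward; pixel columns grow to the right and rows downward; lengths in mm; the calibration is good to about 2 mm. A picture is of the moment at which its call begins: read the wrist's pose just before it. calibration takes no time and is no camera call; for the wrist camera it gives the pose at the moment of the call.
- hand_in(): hands the job in; it is judged then, once.
The state is a dict: "t": time; "q": joint angles; "dq": joint speeds; "joint_torque": joint torques, N m; "position": TCP position; "tool_rot": TCP orientation; "force": force on the tool from outside, world axes, zero at the start; "torque": the same for the moment, N m; "gripper_width": opening from 0.0 (shut) to 1.0 (fully open); "grip_force": force on a finger pad.
Only numpy, scipy, OpenCV 4.12 (cv2) and the standard library are available. Lean on these libraries where they do the work, as an engineer would, in place of code of your own. Each camera call takes 0.05 s, during which the arm holds its last target. There are 200 camera calls.

## Working session

There is one attempt and no reset: what is moved stays moved. The work goes in short steps, Python scripts to look and compute and a tool call to move; the robot and the scene stay as the last step left them, time stands still between calls to the robot, and variables do not carry over. Pictures are saved under pics/ and viewed, at most 10 in all, crops included, and the job is handed in when it is done.

Besides the shell and the picture viewer there is one more tool, called as name(argument=value, ...), one argument or row to a line, values as JSON. apply_moves: Moves the arm, as the interface text tells. Its arguments: {"type":"object","properties":{"delta_pos":{"type":"array","items":{"type":"array","items":{"type":"number"}}},"rotation":{"type":"array","items":{"type":"array","items":{"type":"number"}}},"fingers":{"type":"number"},"newtons":{"type":"number"}},"required":["delta_pos","rotation"]}

```bash
mkdir -p pics
cat > h.py <<'E'
import numpy as np,cv2
from cell import *
def ray(c,u,v):
    d=np.array([(u-c['cx'])/c['fx'],(v-c['cy'])/c['fy']]);s=d.copy()
    for _ in range(20): s=d/(1+c['k1']*(s@s))
    R=np.array(c['R']);t=np.array(c['t']);o=-R.T@t;w=R.T@np.array([s[0],s[1],1]);return o,w
def atz(c,u,v,z):
    o,w=ray(c,u,v);return o+w*(z-o[2])/w[2]
def tri(*a):
    A=0;b=0
    for c,u,v in a:
        o,w=ray(c,u,v);w=w/np.linalg.norm(w);P=np.eye(3)-np.outer(w,w);A=A+P;b=b+P@o
    return np.linalg.solve(A,b)
def proj(c,X):
    p=np.array(c['R'])@np.array(X)+np.array(c['t']);s=p[:2]/p[2];s=s*(1+c['k1']*(s@s));return np.array([c['fx']*s[0]+c['cx'],c['fy']*s[1]+c['cy']])
E
python3 - <<'E'
from h import *
for n in ['top','side']:
    im=capture(n);cv2.imwrite(f'pics/{n}0_raw.png',im);cv2.imwrite(f'pics/{n}0.png',cv2.resize(im,(800,600),interpolation=cv2.INTER_CUBIC))
    c=calibration(n);print(n,{k:np.round(v,3).tolist() for k,v in c.items()})
print(get_obs())
E
```

```text
top {'fx': 536.612, 'fy': 536.612, 'cx': 288.846, 'cy': 212.364, 'k1': -0.217, 'R': [[0.008, -1.0, -0.019], [-0.995, -0.006, -0.099], [0.099, 0.02, -0.995]], 't': [-11.504, 480.901, 1148.226]}
side {'fx': 439.948, 'fy': 439.948, 'cx': 280.263, 'cy': 212.28, 'k1': 0.018, 'R': [[0.714, -0.7, 0.004], [-0.464, -0.477, -0.747], [0.525, 0.531, -0.665]], 't': [-333.918, 290.862, 733.306]}
{'t': 0.1, 'q': array([ 1.22745617e+00,  3.07527672e-01,  1.50756796e+00, -3.94283668e-05,
        1.32840113e+00, -7.34884327e-02]), 'dq': array([ 0.00134255, -0.0011545 , -0.00287939,  0.0006387 ,  0.00035553,
        0.00155155]), 'joint_torque': array([-1.03903087e-03, -4.58533788e+01, -2.52605832e+01, -2.85140941e-04,
        5.64717106e-03, -3.33516050e-05]), 'position': array([153.1030527 , 553.57737723, 230.44676191]), 'tool_rot': array([-3.13969088e+00, -1.01649100e-04,  2.87175033e+00]), 'force': array([-0.08119462,  0.62973175,  0.6608564 ]), 'torque': array([-1.33233557e-02, -1.82391888e-02, -5.45375839e-05]), 'grip_force': 0.0, 'gripper_width': 0.9980360120470775}
```

View pics/top0.png

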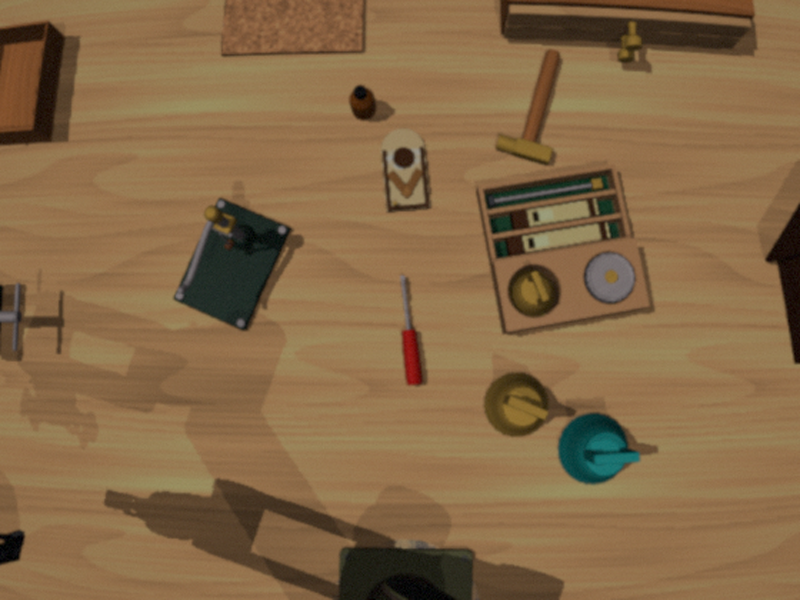

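View pics/side0.png

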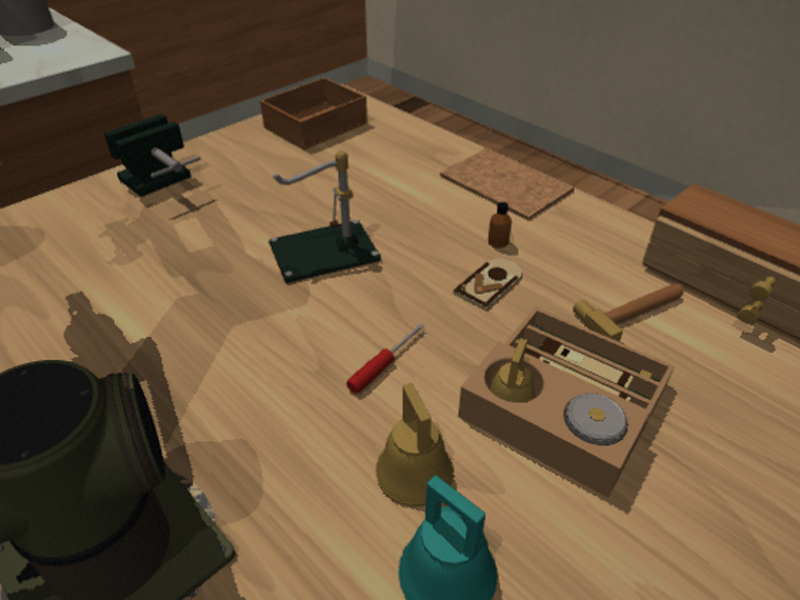

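The top view shows the tray at right, with the bell in its left pocket at (535,290) and the canister at (610,277). The stand is at left, with its knob at (212,213) and the hook tip near (183,297). The larger brass bell and the turquoise one stand on the bench and stay there. Next I'll enlarge both areas.

Run:
```python
from h import *
t=cv2.imread('pics/top0_raw.png');s=cv2.imread('pics/side0_raw.png')
f=lambda im,x,y:cv2.resize(im[y:y+60,x:x+80],(400,300),interpolation=cv2.INTER_CUBIC)
# 5x enlargements: top stand, top bell ; side stand, side bell
a=np.hstack([f(t,112,150),f(t,335,170)]);b=np.hstack([f(s,185,100),f(s,325,225)])
cv2.imwrite('pics/crops0.png',np.clip(np.vstack([a,b])*1.5,0,255).astype(np.uint8))
```

```text
(no output)
```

View pics/crops0.png

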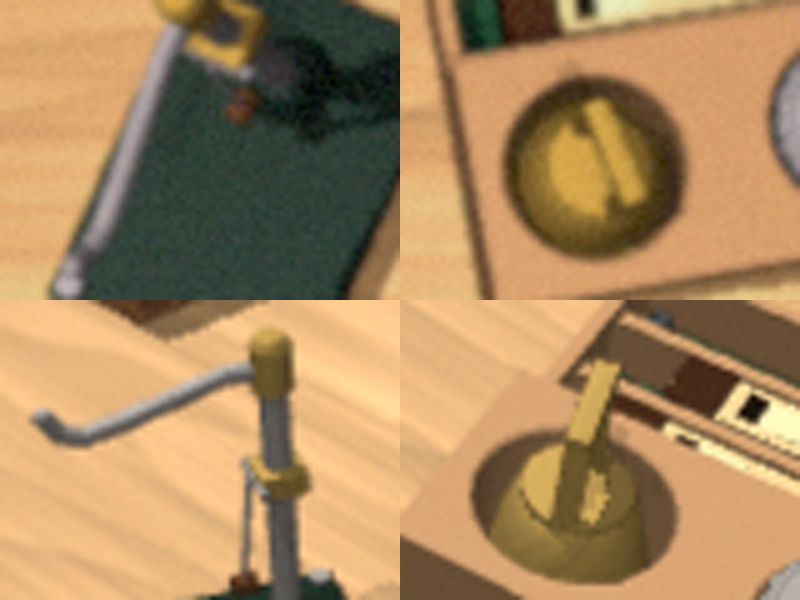

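Run:
```python
from h import *
T=calibration('top');S=calibration('side')
p=lambda *a:print(a[0],np.round(a[1],1))
p('pocket',atz(T,374,203.6,64))
p('bartop T',atz(T,378.2,200.4,121)); p('bartop tri',tri((T,378.2,200.4),(S,325+203/5,225+66/5)))
a=atz(T,335+197/5,170+101/5,121);b=atz(T,335+234/5,170+201/5,121);p('bar ends',np.r_[a,b]);print(np.degrees(np.arctan2(*(a-b)[[1,0]])),np.linalg.norm(a-b))
p('side bar corner a',atz(S,325+203/5,225+66/5,121));p('b',atz(S,325+172/5,225+143/5,121))
# tray edges top (800 px)
k=1.42857
for u,v in [(505,332),(651,307),(614,165),(478,187)]: p('traycorner',atz(T,u/k,v/k,64 if v>250 else 40))
# stand
tip=tri((T,125.6,207),(S,193.4,123.6));p('tip tri',tip)
seat=tri((T,112+95/5,150+245/5),(S,185+75/5,100+137/5));p('seat',seat)
p('knob',tri((T,212/k,213/k),(S,239,109)))
for u,v in [(222,203),(286,230),(241,323),(179,296)]: p('foot stud',atz(T,u/k,v/k,14))
```

```text
pocket [ 496.7 -189.3   64. ]
bartop T [ 496.5 -189.9  121. ]
bartop tri [ 495.8 -189.   139. ]
bar ends [ 517.2 -182.4  121.   476.8 -197.   121. ]
19.855645102059114 43.00287997869112
side bar corner a [ 513.8 -181.1  121. ]
b [ 474.1 -197.4  121. ]
traycorner [ 435.4 -145.4   64. ]
traycorner [ 473.6 -366.5   64. ]
traycorner [ 698.6 -321.8   40. ]
traycorner [ 659.8 -107.8   40. ]
tip tri [477.4 305.7 175.5]
seat [493.4 301.3 160.5]
knob [586.3 262.5 189.1]
foot stud [641.4 298.   14. ]
foot stud [596.9 192.2  14. ]
foot stud [449.6 259.8  14. ]
foot stud [491.5 362.6  14. ]
```

```bash
cat >> h.py <<'E'
def delta(x,y,z,yawdeg,frm=None):
    """tool-frame shift & z turn from the present pose (tool down) to the world target"""
    o=get_obs();p=np.array(o['position'] if frm is None else frm[:3]);yw=o['tool_rot'][2] if frm is None else np.radians(frm[3])
    d=np.array([x,y,z])-p;c,s=np.cos(yw),np.sin(yw)
    tw=(yawdeg-np.degrees(yw)+180)%360-180
    print('d',np.round([d[0]*c+d[1]*s,d[0]*s-d[1]*c,-d[2]],1),'rz',round(-tw,1),'now',np.round(p,1),round(np.degrees(yw),1))
E
python3 - <<'E'
from h import *
from scipy.spatial.transform import Rotation as Ro
c=calibration('wrist');o=get_obs();Rt=Ro.from_euler('xyz',o['tool_rot']).as_matrix()
R=np.array(c['R']);cam=-R.T@np.array(c['t']);print('cam in tool',Rt.T@(cam-o['position']),'axes',np.round((R@Rt),2),c['fx'],c['cx'],c['cy'])
delta(430,320,330,157.5)
E
```

```text
cam in tool [ 6.93072635e+01 -4.45588666e-02 -1.41802045e+02] axes [[ 0.    1.   -0.  ]
 [-0.96  0.   -0.27]
 [-0.27  0.    0.96]] 352.1777361279745 278.1161051604669 209.0942238462644
d [-329.1 -151.3  -99.6] rz 7.0 now [153.1 553.6 230.4] 164.5
```

```bash
python3 -c "
from h import *
delta(520,289,265,157.5)"
```

```text
d [-424.2 -157.2  -34.6] rz 7.0 now [153.1 553.6 230.4] 164.5
```

apply_moves(
  delta_pos=[
    [-20,-8,-5],
    [-60,-22,-20],
    [-98,-36,-35],
    [-135,-50,-35],
    [-172,-64,-35],
    [-210,-78,-35],
    [-248,-92,-35],
    [-286,-106,-35],
    [-324,-120,-35],
    [-360,-134,-35],
  ],
  rotation=[
    [0,0,1],
    [0,0,2],
    [0,0,3],
    [0,0,4],
    [0,0,5],
    [0,0,6],
    [0,0,7],
    [0,0,7],
    [0,0,7],
    [0,0,7],
  ],
)

```text
t: 0.93
position: [465.9, 327.4, 265.9]
tool_rot: [-3.141, -0.0, 2.749]
force: [0.6, 1.0, -0.3]
gripper_width: 1.001
grip_force: 0.0
```

apply_moves(
  delta_pos=[
    [-30,-14,0],
    [-54,-20,0],
    [-62,-30,0],
    [-62,-30,0],
    [-62,-30,0],
    [-62,-30,0],
  ],
  rotation=[
    [0,0,0],
    [0,0,0],
    [0,0,0],
    [0,0,0],
    [0,0,0],
    [0,0,0],
  ],
)

```text
t: 1.43
position: [509.0, 278.4, 266.1]
tool_rot: [-3.142, -0.001, 2.75]
force: [0.1, -0.2, -0.3]
gripper_width: 1.002
grip_force: 0.0
```

Run:
```python
from h import *
import pickle
c=calibration('wrist');o=get_obs();im=capture('wrist');cv2.imwrite('pics/w1_raw.png',im);pickle.dump(c,open('w1.pkl','wb'))
print(o['position'],np.degrees(o['tool_rot']),o['dq'].max(),o['t'])
for X in [(498.5,298.9,165),(477,306,176),(586,262.5,196)]: print(proj(c,X))
cv2.imwrite('pics/w1.png',np.clip(cv2.resize(im,(800,600),interpolation=cv2.INTER_CUBIC)*1.5,0,255))
```

```text
[509.03939216 278.42133157 266.13435106] [-1.79998265e+02 -7.87885386e-02  1.57582360e+02] 0.013881827936075218 1.4333
[299.14643581 186.34961596]
[298.22605103 156.07948309]
[299.04799135 330.34733525][ WARN:0@0.719] global loadsave.cpp:1063 imwrite_ Unsupported depth image for selected encoder is fallbacked to CV_8U.
```

View pics/w1.png

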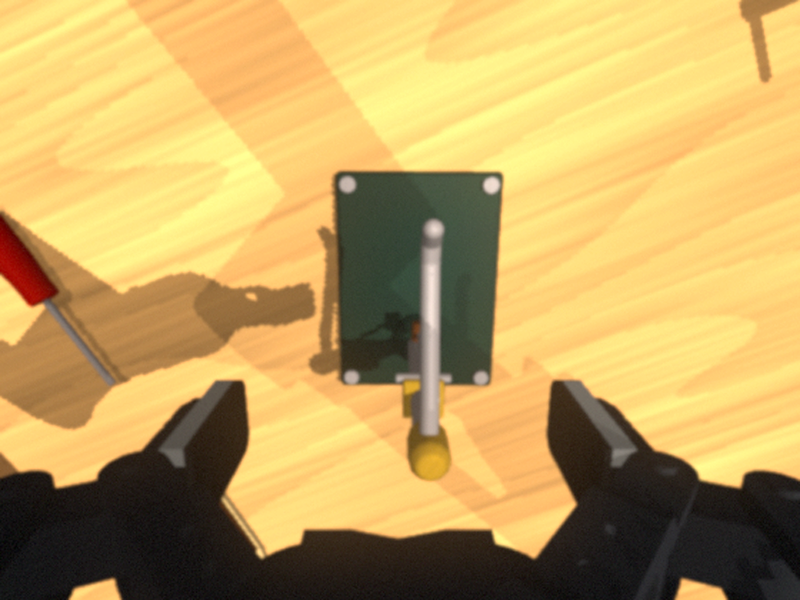

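The wrist view shows the hook arm almost vertical in the picture: tip end at (433,220), tip cap centre at (433,229), and the knob at (430,460). The corner studs of the foot are at (347,184), (491,185), (351,377) and (481,378).

Run:
```python
from h import *
import pickle
c=pickle.load(open('w1.pkl','rb'));k=560/800
P=lambda u,v,z:atz(c,u*k,v*k,z)[:2]
tip=P(433,220,175);cap=P(433,229,178);knob=P(430,461,196);arm=P(430.5,425,185);arm2=P(432,262,168)
st=[P(347,184,14),P(491,185,14),P(351,377,14),P(481,378,14)]
print('tip',tip,'cap',cap,'knob',knob,'arm',arm,arm2,'studs',np.round(st,1))
for a,b in [(tip,knob),(arm2,arm),(st[0],st[2]),(st[1],st[3]),(tip,arm)]: print(np.linalg.norm(b-a),np.degrees(np.arctan2(*(b-a)[::-1])))
d=(st[1]-st[0]);print('short',np.linalg.norm(d),np.degrees(np.arctan2(d[1],d[0]))-90)
e=(arm-tip)/np.linalg.norm(arm-tip);print('seat from tip',tip+23*e,'from knob',knob-95*e)
T=calibration('top');S=calibration('side')
print('tip tri',tri((c,433*k,229*k),(T,125.6,207),(S,193.4,123.6)))
s=tip+23*e
print('reproj top',proj(T,[*s,165]),'side',proj(S,[*s,165]))
```

```text
tip [477.09097836 309.46711085] cap [480.48845726 307.92657559] knob [580.93747098 265.93073267] arm [569.25455599 271.52486436] [496.7579296  301.81970492] studs [[448.7 261.9]
 [491.3 363.3]
 [596.4 200.2]
 [639.2 302. ]]
112.60333145015959 -22.74527463304605
78.5718664801026 -22.679041022940694
160.02307399478926 -22.697842205607067
160.12514950036535 -22.497451370734495
99.66814490537284 -22.37616854201746
short 109.91163883570266 -22.775803419869405
seat from tip [498.35918083 300.71133768] from knob [493.09054775 302.09588273]
tip tri [479.12573082 307.3928601  173.88259152]
reproj top [131.18431286 195.63461277] side [200.94899927 125.08968236]
```

```bash
python3 -c "
from h import *
delta(496.5,-189.5,200,110.5)"
```

```text
d [-166.7 -437.7   66.3] rz 47.1 now [509.  278.7 266.3] 157.6
```

apply_moves(
  delta_pos=[
    [-8,-22,0],
    [-22,-57,0],
    [-36,-95,0],
    [-50,-131,0],
    [-64,-167,0],
    [-77,-203,0],
    [-91,-239,0],
    [-105,-275,0],
    [-119,-311,8],
    [-132,-347,20],
  ],
  rotation=[
    [0,0,3],
    [0,0,8],
    [0,0,13],
    [0,0,18],
    [0,0,23],
    [0,0,28],
    [0,0,33],
    [0,0,38],
    [0,0,43],
    [0,0,47],
  ],
)

```text
t: 2.32
position: [500.6, -93.8, 247.8]
tool_rot: [3.138, 0.002, 1.928]
force: [0.3, -0.3, -0.2]
gripper_width: 1.002
grip_force: 0.0
```

```bash
python3 -c "
from h import *
delta(496.5,-189.5,200,110.5)"
```

```text
d [-88.3 -37.3  47.8] rz -0.0 now [500.6 -93.8 247.8] 110.5
```

apply_moves(
  delta_pos=[
    [-28,-12,14],
    [-56,-24,30],
    [-78,-33,43],
    [-88,-37,48],
    [-88,-37,48],
    [-88,-37,48],
    [-88,-37,48],
  ],
  rotation=[
    [0,0,0],
    [0,0,0],
    [0,0,0],
    [0,0,0],
    [0,0,0],
    [0,0,0],
    [0,0,0],
  ],
)

```text
t: 2.9
position: [496.6, -187.2, 199.1]
tool_rot: [3.14, -0.0, 1.931]
force: [1.0, 0.2, 0.4]
gripper_width: 1.0
grip_force: 0.0
```

Run:
```python
from h import *
import pickle
c=calibration('wrist');o=get_obs();im=capture('wrist');cv2.imwrite('pics/w2_raw.png',im);pickle.dump(c,open('w2.pkl','wb'))
print(o['position'],np.degrees(o['tool_rot']),o['t'])
u,v=proj(c,(496.5,-189.5,121)).astype(int);x,y=u-100,v-75;print('origin',x,y,u,v)
cv2.imwrite('pics/w2.png',np.clip(cv2.resize(im[y:y+150,x:x+200],(800,600),interpolation=cv2.INTER_CUBIC)*1.5,0,255).astype(np.uint8))
```

```text
[ 496.56910476 -187.1668932   199.06626576] [ 1.79935581e+02 -6.47787285e-03  1.10626639e+02] 2.9
origin 176 147 276 222
```

View pics/w2.png

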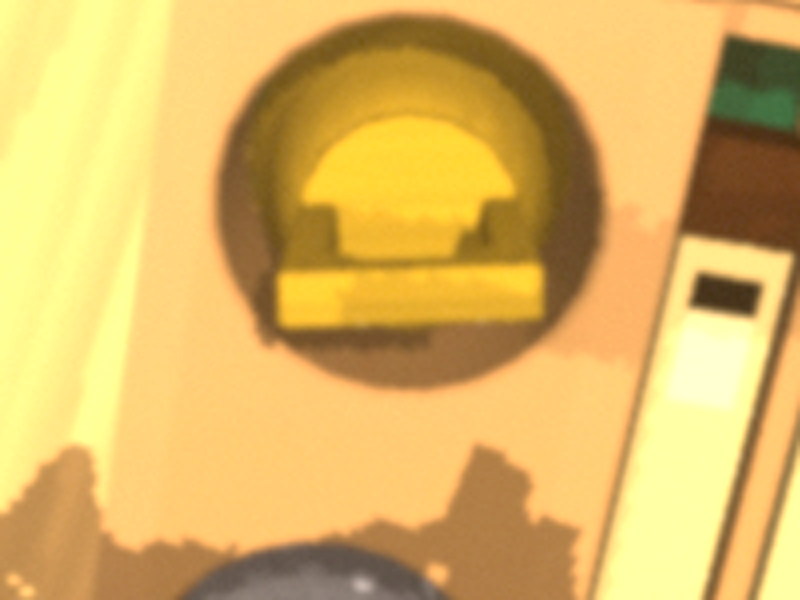

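The crop shows the bow's top bar with corners (277,270), (543,264), (545,320) and (279,328), centred at (411,296). It sits about centred between the fingers and turned about 1.5° from them.

Run:
```python
from h import *
import pickle
c=pickle.load(open('w2.pkl','rb'))
P=lambda u,v,z:atz(c,176+u/4,147+v/4,z)
a=(P(277,270,121)+P(279,328,121))/2;b=(P(543,264,121)+P(545,320,121))/2;m=(a+b)/2
print(a,b,m,np.linalg.norm(a-b),np.degrees(np.arctan2(*(b-a)[[1,0]])));print('pocket',P(411,200,64))
yw=np.degrees(np.arctan2(*(b-a)[[1,0]]))+90
delta(m[0],m[1],84,yw)
```

```text
[ 477.02166672 -196.13212743  121.        ] [ 517.32555966 -179.63192198  121.        ] [ 497.17361319 -187.8820247   121.        ] 43.55066665276467 22.263939091666735
pocket [ 496.54621899 -185.84441337   64.        ]
d [ -0.8   0.2 115.2] rz -1.6 now [ 496.7 -187.2  199.2] 110.7
```

apply_moves(
  delta_pos=[
    [0,0,15],
    [0,0,42],
    [0,0,70],
    [-1,0,95],
    [-1,0,112],
    [-1,0,120],
    [-1,0,120],
    [-1,0,120],
    [-1,0,120],
  ],
  rotation=[
    [0,0,-1.6],
    [0,0,-1.6],
    [0,0,-1.6],
    [0,0,-1.6],
    [0,0,-1.6],
    [0,0,-1.6],
    [0,0,-1.6],
    [0,0,-1.6],
    [0,0,-1.6],
  ],
)

```text
t: 3.7
position: [497.7, -189.8, 79.8]
tool_rot: [3.14, 0.002, 1.958]
force: [-0.3, 0.6, 0.4]
gripper_width: 1.001
grip_force: 0.0
```

apply_moves(
  delta_pos=[
    [0,0,0],
    [0,0,0],
    [0,0,0],
    [0,0,0],
    [0,0,0],
    [0,0,0],
    [0,0,0],
    [0,0,0],
    [0,0,0],
    [0,0,0],
  ],
  rotation=[
    [0,0,0],
    [0,0,0],
    [0,0,0],
    [0,0,0],
    [0,0,0],
    [0,0,0],
    [0,0,0],
    [0,0,0],
    [0,0,0],
    [0,0,0],
  ],
  fingers=40,
  newtons=40,
)

```text
t: 4.53
position: [497.0, -190.0, 79.1]
tool_rot: [3.14, 0.001, 1.957]
force: [0.0, 1.0, 6.2]
gripper_width: 0.508
grip_force: 40.6
```

apply_moves(
  delta_pos=[
    [0,0,0],
    [0,0,-2],
    [0,0,-6],
    [0,0,-12],
    [0,0,-19],
    [0,0,-27],
    [0,0,-36],
    [0,0,-45],
    [0,0,-54],
    [0,0,-63],
  ],
  rotation=[
    [0,0,0],
    [0,0,0],
    [0,0,0],
    [0,0,0],
    [0,0,0],
    [0,0,0],
    [0,0,0],
    [0,0,0],
    [0,0,0],
    [0,0,0],
  ],
  newtons=60,
)

```text
t: 5.37
position: [496.3, -189.7, 142.5]
tool_rot: [3.141, 0.0, 1.957]
force: [0.1, 0.9, -3.5]
gripper_width: 0.505
grip_force: 61.4
```

apply_moves(
  delta_pos=[
    [0,0,-9],
    [0,0,-18],
    [0,0,-27],
    [0,0,-34],
    [0,0,-38],
    [0,0,-40],
    [0,0,-40],
    [0,0,-40],
    [0,0,-40],
  ],
  rotation=[
    [0,0,0],
    [0,0,0],
    [0,0,0],
    [0,0,0],
    [0,0,0],
    [0,0,0],
    [0,0,0],
    [0,0,0],
    [0,0,0],
  ],
)

```text
t: 6.12
position: [496.0, -189.6, 180.8]
tool_rot: [-3.141, -0.001, 1.957]
force: [0.6, -0.3, -2.5]
gripper_width: 0.506
grip_force: 61.5
```

Run:
```python
from h import *
import pickle
o=get_obs();c=calibration('wrist');w=capture('wrist');s=capture('side');C=calibration('side');pickle.dump(c,open('w3.pkl','wb'))
p=o['position'];print(p,np.degrees(o['tool_rot']),o['t'],o['force'],o['gripper_width'])
f=lambda im,u,v:(print(u-50,v-75),cv2.resize(im[v-75:v+75,u-50:u+50],(400,600),interpolation=cv2.INTER_CUBIC))[1]
u,v=proj(c,p).astype(int);a,b=proj(C,p).astype(int)
print(proj(c,p+[0,0,42]))
cv2.imwrite('pics/w3.png',np.clip(np.hstack([f(w,u,v),f(s,a,b)])*1.5,0,255).astype(np.uint8))
```

```text
[ 495.98650347 -189.55914431  180.75942812] [-1.79953149e+02 -5.18616068e-02  1.12139957e+02] 6.1167 [ 0.55036125 -0.32611759 -2.45606037] 0.5061942860935968
[278.2839932  330.59007674]
228 197
317 146
```

View pics/w3.png

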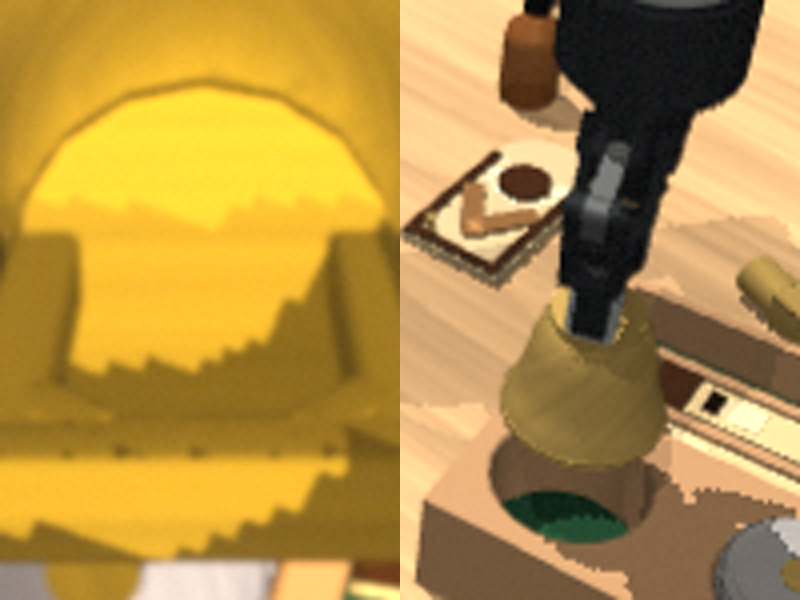

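The bell is lifted and upright in the grip. In the wrist crop (4x, origin 228,197) the bar's top face spans v≈455 to 558; the window looks clear.

Run:
```python
from h import *
import pickle
c=pickle.load(open('w3.pkl','rb'));p=np.array([496,-189.6,180.8]);y=np.radians(112.1);ex=np.array([np.cos(y),np.sin(y),0])
for dz in (40,42,44):
  print(dz,[round((atz(c,278,197+v/4,p[2]+dz)-p)@ex,1) for v in (455,558)])
# targets: bell yaw tool 157.4 ; print route
s=np.array([496,301.3]);e=np.array([np.cos(np.radians(-22.6)),np.sin(np.radians(-22.6))])
pre=s-75*e;print('pre',pre)
delta(pre[0],pre[1],181,157.4)
delta(0,0,0,157.4,(496,-189.6,180.8,112.1))
```

```text
40 [np.float64(6.1), np.float64(-3.6)]
42 [np.float64(7.3), np.float64(-2.1)]
44 [np.float64(8.6), np.float64(-0.7)]
pre [426.75923372 330.1221492 ]
d [ 5.075e+02  1.317e+02 -2.000e-01] rz -45.3 now [ 496.  -189.6  180.8] 112.1
d [ 362.3 -388.2  180.8] rz -45.3 now [ 496.  -189.6  180.8] 112.1
```

apply_moves(
  delta_pos=[
    [3,1,0],
    [10,2.5,0],
    [21,5.5,0],
    [37,9.5,0],
    [56,14.5,0],
    [77,20,0],
    [99,25.5,0],
    [120,31,0],
    [141,37,0],
    [163,42,0],
  ],
  rotation=[
    [0,0,0],
    [0,0,-1],
    [0,0,-2],
    [0,0,-3],
    [0,0,-5],
    [0,0,-7],
    [0,0,-9],
    [0,0,-11],
    [0,0,-13],
    [0,0,-15],
  ],
)

```text
t: 7.05
position: [473.2, -21.0, 181.4]
tool_rot: [3.141, -0.0, 2.222]
force: [0.6, 0.3, -2.6]
gripper_width: 0.502
grip_force: 61.5
```

```bash
python3 -c "
from h import *
delta(427,330,181,157.4)"
```

```text
d [307.2 176.    0.4] rz -30.1 now [473.2 -21.  181.4] 127.3
```

apply_moves(
  delta_pos=[
    [19,11,0],
    [38,22,0],
    [57,33,0],
    [76,44,0],
    [95,55,0],
    [115,65,0],
    [134,76,0],
    [153,87,0],
    [172,98,0],
    [191,109,0],
  ],
  rotation=[
    [0,0,-2],
    [0,0,-4],
    [0,0,-6],
    [0,0,-8],
    [0,0,-10],
    [0,0,-12],
    [0,0,-14],
    [0,0,-16],
    [0,0,-18],
    [0,0,-20],
  ],
)

```text
t: 7.88
position: [444.0, 196.9, 181.4]
tool_rot: [-3.142, -0.001, 2.571]
force: [0.8, -0.4, -2.9]
gripper_width: 0.504
grip_force: 61.5
```

```bash
python3 -c "
from h import *
delta(427,330,181,157.4)"
```

```text
d [ 86.2 102.9   0.4] rz -10.1 now [444.  196.9 181.4] 147.3
```

apply_moves(
  delta_pos=[
    [14,16,0],
    [27,32,0],
    [40,48,0],
    [52,62,3],
    [63,75,8],
    [72,86,14],
    [79,94,20],
    [84,100,26],
    [86,103,29],
    [86,103,30],
  ],
  rotation=[
    [0,0,-2],
    [0,0,-4],
    [0,0,-6],
    [0,0,-7.5],
    [0,0,-9],
    [0,0,-10],
    [0,0,-10],
    [0,0,-10],
    [0,0,-10],
    [0,0,-10],
  ],
)

```text
t: 8.72
position: [428.5, 328.5, 150.3]
tool_rot: [-3.14, -0.001, 2.743]
force: [0.3, -0.8, -3.1]
gripper_width: 0.502
grip_force: 61.5
```

apply_moves(
  delta_pos=[
    [0,0,0],
    [0,0,0],
    [0,0,0],
  ],
  rotation=[
    [0,0,0],
    [0,0,0],
    [0,0,0],
  ],
)

```text
t: 8.97
position: [429.4, 327.7, 151.6]
tool_rot: [3.142, 0.0, 2.742]
force: [-0.2, 0.2, -3.1]
gripper_width: 0.505
grip_force: 61.5
```

Run:
```python
from h import *
import pickle
o=get_obs();c=calibration('wrist');w=capture('wrist');s=capture('side');C=calibration('side');pickle.dump(c,open('w4.pkl','wb'))
p=o['position'];print(p,np.degrees(o['tool_rot']),o['t'])
a,b=np.round(proj(C,[470,310,165])).astype(int);print('side org',a-50,b-75)
cv2.imwrite('pics/w4.png',np.clip(np.hstack([cv2.resize(w[130:430,180:380],(400,580),interpolation=cv2.INTER_CUBIC)[:580],cv2.resize(s[b-75:b+75,a-50:a+50],(400,580),interpolation=cv2.INTER_CUBIC)])*1.5,0,255).astype(np.uint8))
e=np.array([np.cos(np.radians(-22.6)),np.sin(np.radians(-22.6))]);t=np.array([496,301.3])+2*e
delta(t[0],t[1],151,157.4)
```

```text
[429.41456424 327.67116889 151.55645781] [1.79996001e+02 2.00262438e-02 1.57084829e+02] 8.9667
side org 139 53
d [-73.7   1.5   0.7] rz -0.3 now [429.4 327.8 151.7] 157.1
```

View pics/w4.png

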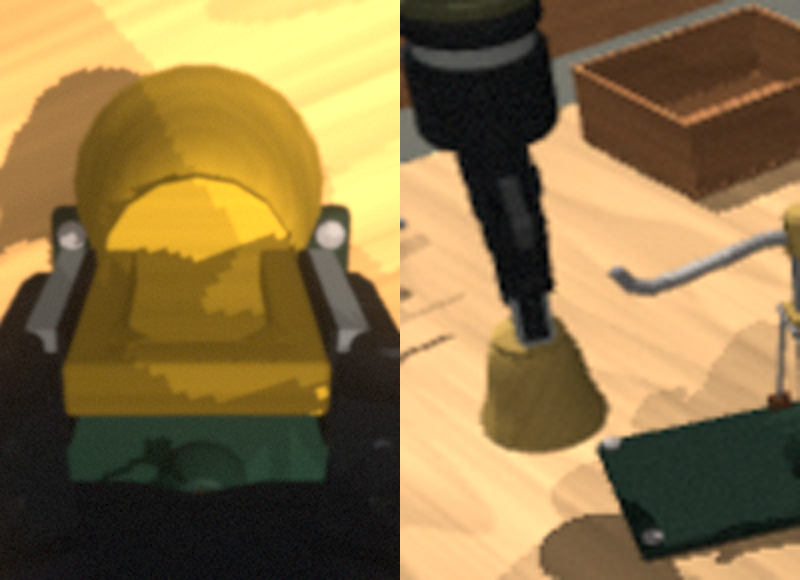

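The side crop shows the bell upright in front of the hook, with the tip at (615,272) and the window facing it. I'll go in 2–3 mm higher for clearance over the tip and stop short to check.

apply_moves(
  delta_pos=[
    [-2,1,-1],
    [-6,1.5,-2],
    [-12,1.5,-2.5],
    [-19,1.5,-2.5],
    [-26,1.5,-2.5],
    [-33,1.5,-2.5],
    [-39,1.5,-2.5],
    [-43,1.5,-2.5],
    [-45,1.5,-2.5],
    [-45,1.5,-2.5],
  ],
  rotation=[
    [0,0,-0.3],
    [0,0,-0.3],
    [0,0,-0.3],
    [0,0,-0.3],
    [0,0,-0.3],
    [0,0,-0.3],
    [0,0,-0.3],
    [0,0,-0.3],
    [0,0,-0.3],
    [0,0,-0.3],
  ],
)

```text
t: 9.9
position: [471.7, 312.0, 153.7]
tool_rot: [-3.142, -0.0, 2.747]
force: [-0.5, 0.2, -3.3]
gripper_width: 0.507
grip_force: 61.5
```

apply_moves(
  delta_pos=[
    [0,0,0],
    [0,0,0],
    [0,0,0],
  ],
  rotation=[
    [0,0,0],
    [0,0,0],
    [0,0,0],
  ],
)

```text
t: 10.15
position: [470.7, 312.3, 153.8]
tool_rot: [-3.141, -0.0, 2.748]
force: [1.1, 0.2, -3.3]
gripper_width: 0.508
grip_force: 61.5
```

Run:
```python
from h import *
o=get_obs();w=capture('wrist');s=capture('side');C=calibration('side')
p=o['position'];print(p,np.degrees(o['tool_rot']),o['t'],o['force'])
a,b=np.round(proj(C,[475,310,165])).astype(int);print('side org',a-40,b-58)
cv2.imwrite('pics/w5.png',np.clip(np.hstack([cv2.resize(w[130:420,180:380],(400,580),interpolation=cv2.INTER_CUBIC),cv2.resize(s[b-58:b+58,a-40:a+40],(400,580),interpolation=cv2.INTER_CUBIC)])*1.5,0,255).astype(np.uint8))
e=np.array([np.cos(np.radians(-22.6)),np.sin(np.radians(-22.6))]);t=np.array([496,301.3])+2*e
delta(t[0],t[1],151,157.4)
```

```text
[470.70770192 312.29377491 153.79417243] [-1.79989788e+02 -1.53109288e-02  1.57459777e+02] 10.15 [ 1.1481721   0.19640651 -3.32619047]
side org 151 69
d [-29.5  -0.5   2.8] rz 0.1 now [470.8 312.3 153.8] 157.5
```

View pics/w5.png

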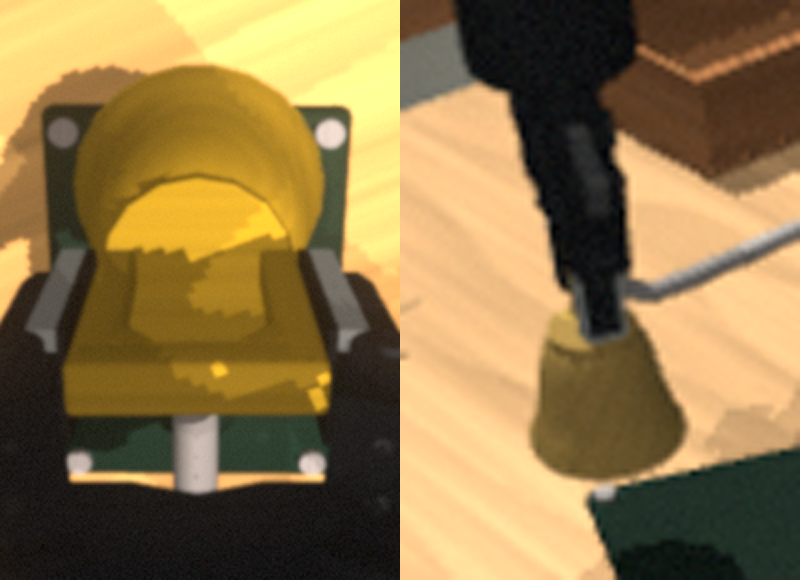

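The arm is centred in the window: it shows at x=196 and the bar's centre is at 198. The tip is just at the bow, so I'll go in slowly.

apply_moves(
  delta_pos=[
    [-1,-0.5,0],
    [-3,-0.5,0],
    [-6,-0.5,0],
    [-9,-0.5,0],
    [-12,-0.5,0],
    [-14,-0.5,0],
    [-14,-0.5,0],
  ],
  rotation=[
    [0,0,0],
    [0,0,0],
    [0,0,0],
    [0,0,0],
    [0,0,0],
    [0,0,0],
    [0,0,0],
  ],
)

```text
t: 10.83
position: [484.6, 306.2, 153.8]
tool_rot: [3.141, 0.0, 2.747]
force: [0.1, 0.1, -2.7]
gripper_width: 0.502
grip_force: 61.5
```

apply_moves(
  delta_pos=[
    [-3,0,0],
    [-6,0,0],
    [-9,0,0],
    [-12,0,0],
    [-14,0,0],
    [-15.5,0,0],
    [-15.5,0,0],
    [-15.5,0,0],
    [-15.5,0,0],
  ],
  rotation=[
    [0,0,0],
    [0,0,0],
    [0,0,0],
    [0,0,0],
    [0,0,0],
    [0,0,0],
    [0,0,0],
    [0,0,0],
    [0,0,0],
  ],
)

```text
t: 11.58
position: [498.0, 300.4, 153.8]
tool_rot: [-3.141, -0.0, 2.748]
force: [0.3, 0.1, -3.3]
gripper_width: 0.504
grip_force: 61.5
```

Run:
```python
from h import *
o=get_obs();w=capture('wrist');s=capture('side');C=calibration('side')
p=o['position'];print(p,np.degrees(o['tool_rot']),o['t'],o['force'])
a,b=np.round(proj(C,[500,300,165])).astype(int);print('side org',a-40,b-58)
cv2.imwrite('pics/w6.png',np.clip(np.hstack([cv2.resize(w[130:420,180:380],(400,580),interpolation=cv2.INTER_CUBIC),cv2.resize(s[b-58:b+58,a-40:a+40],(400,580),interpolation=cv2.INTER_CUBIC)])*1.5,0,255).astype(np.uint8))
```

```text
[498.01308314 300.41311726 153.75572196] [-1.79991516e+02 -1.39294008e-02  1.57441363e+02] 11.5833 [ 0.26631327  0.06968778 -3.34282979]
side org 162 67
```

View pics/w6.png

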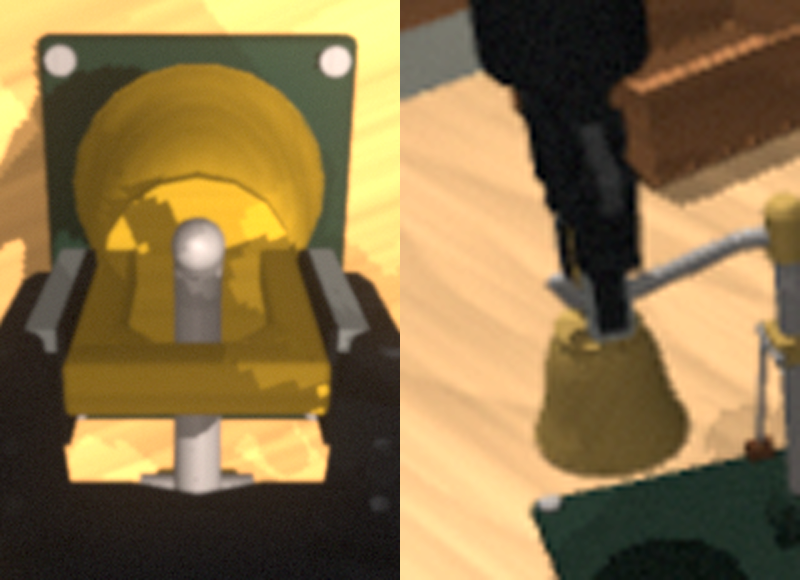

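The hook is through the window, with the tip at (198,243) in front of the bow, centred. Now I lower it until the weight comes off.

apply_moves(
  delta_pos=[
    [0,0,2],
    [0,0,5],
    [0,0,8],
    [0,0,11],
    [0,0,13],
    [0,0,14],
    [0,0,14],
    [0,0,14],
  ],
  rotation=[
    [0,0,0],
    [0,0,0],
    [0,0,0],
    [0,0,0],
    [0,0,0],
    [0,0,0],
    [0,0,0],
    [0,0,0],
  ],
)

```text
t: 12.35
position: [498.2, 300.4, 139.7]
tool_rot: [-3.141, -0.0, 2.748]
force: [0.6, -0.5, -3.0]
gripper_width: 0.505
grip_force: 61.5
```

apply_moves(
  delta_pos=[
    [0,0,0.6],
    [0,0,1.2],
    [0,0,1.8],
    [0,0,2.4],
    [0,0,3],
    [0,0,3],
    [0,0,3],
  ],
  rotation=[
    [0,0,0],
    [0,0,0],
    [0,0,0],
    [0,0,0],
    [0,0,0],
    [0,0,0],
    [0,0,0],
  ],
)

```text
t: 12.93
position: [498.1, 300.4, 136.8]
tool_rot: [-3.142, -0.0, 2.748]
force: [0.8, 0.0, -3.3]
gripper_width: 0.507
grip_force: 61.5
```

apply_moves(
  delta_pos=[
    [0,0,0.5],
    [0,0,1],
    [0,0,1.5],
    [0,0,1.5],
    [0,0,1.5],
  ],
  rotation=[
    [0,0,0],
    [0,0,0],
    [0,0,0],
    [0,0,0],
    [0,0,0],
  ],
)

```text
t: 13.35
position: [498.1, 300.4, 135.2]
tool_rot: [-3.141, -0.0, 2.748]
force: [-0.6, 0.0, -1.9]
gripper_width: 0.506
grip_force: 61.5
```

apply_moves(
  delta_pos=[
    [0,0,0.4],
    [0,0,0.4],
    [0,0,0.4],
  ],
  rotation=[
    [0,0,0],
    [0,0,0],
    [0,0,0],
  ],
)

```text
t: 13.6
position: [498.2, 300.4, 134.9]
tool_rot: [-3.142, -0.0, 2.748]
force: [-0.5, 0.5, -2.1]
gripper_width: 0.508
grip_force: 61.5
```

apply_moves(
  delta_pos=[
    [0,0,0.5],
    [0,0,0.5],
    [0,0,0.5],
  ],
  rotation=[
    [0,0,0],
    [0,0,0],
    [0,0,0],
  ],
)

```text
t: 13.85
position: [498.1, 300.4, 134.4]
tool_rot: [-3.142, -0.0, 2.748]
force: [0.3, -0.8, -3.5]
gripper_width: 0.502
grip_force: 61.5
```

Only noise so far, so no contact yet. Continue.

apply_moves(
  delta_pos=[
    [0,0,0.4],
    [0,0,0.8],
    [0,0,1.2],
    [0,0,1.2],
  ],
  rotation=[
    [0,0,0],
    [0,0,0],
    [0,0,0],
    [0,0,0],
  ],
)

```text
t: 14.18
position: [498.2, 300.5, 133.2]
tool_rot: [3.142, -0.0, 2.748]
force: [-0.9, 0.9, -2.2]
gripper_width: 0.505
grip_force: 61.5
```

apply_moves(
  delta_pos=[
    [0,0,0.4],
    [0,0,0.8],
    [0,0,0.8],
  ],
  rotation=[
    [0,0,0],
    [0,0,0],
    [0,0,0],
  ],
)

```text
t: 14.43
position: [498.2, 300.5, 132.8]
tool_rot: [3.141, 0.0, 2.748]
force: [-1.8, 0.8, 0.6]
gripper_width: 0.502
grip_force: 61.7
```

apply_moves(
  delta_pos=[
    [0,0,0.2],
    [0,0,0.2],
  ],
  rotation=[
    [0,0,0],
    [0,0,0],
  ],
)

```text
t: 14.6
position: [498.2, 300.5, 132.7]
tool_rot: [3.141, 0.0, 2.748]
force: [-0.7, -0.7, 2.0]
gripper_width: 0.503
grip_force: 61.7
```

apply_moves(
  delta_pos=[
    [0.7,0,0],
    [1.5,0,0.2],
    [1.5,0,0.2],
    [1.5,0,0.2],
  ],
  rotation=[
    [0,0,0],
    [0,0,0],
    [0,0,0],
    [0,0,0],
  ],
)

```text
t: 14.93
position: [498.0, 300.7, 132.6]
tool_rot: [3.141, 0.002, 2.748]
force: [2.4, -3.5, 4.3]
gripper_width: 0.508
grip_force: 62.0
```

apply_moves(
  delta_pos=[
    [-1.2,0,-0.4],
    [-1.2,0,-0.4],
    [-1.2,0,-0.4],
  ],
  rotation=[
    [0,0,0],
    [0,0,0],
    [0,0,0],
  ],
)

```text
t: 15.18
position: [498.0, 300.7, 132.6]
tool_rot: [3.141, 0.0, 2.748]
force: [1.4, -1.4, 3.7]
gripper_width: 0.504
grip_force: 62.0
```

apply_moves(
  delta_pos=[
    [0,0,0],
    [0,0,0],
    [0,0,0],
  ],
  rotation=[
    [0,0,0],
    [0,0,0],
    [0,0,0],
  ],
)

```text
t: 15.43
position: [498.0, 300.6, 132.5]
tool_rot: [3.141, 0.0, 2.748]
force: [1.1, -1.8, 3.8]
gripper_width: 0.506
grip_force: 62.1
```

apply_moves(
  delta_pos=[
    [-0.5,0,-0.4],
    [-0.5,0,-0.4],
    [-0.5,0,-0.4],
  ],
  rotation=[
    [0,0,0],
    [0,0,0],
    [0,0,0],
  ],
  newtons=20,
)

```text
t: 15.68
position: [498.0, 300.5, 132.6]
tool_rot: [-3.142, -0.001, 2.748]
force: [-0.2, 0.6, 4.0]
gripper_width: 0.504
grip_force: 62.0
```

apply_moves(
  delta_pos=[
    [0,0,0],
    [0,0,0],
    [0,0,0],
  ],
  rotation=[
    [0,0,0],
    [0,0,0],
    [0,0,0],
  ],
)

```text
t: 15.93
position: [498.1, 300.5, 132.7]
tool_rot: [-3.142, -0.001, 2.748]
force: [-0.6, 0.6, 2.1]
gripper_width: 0.503
grip_force: 62.1
```

apply_moves(
  delta_pos=[
    [0,0,0],
    [0,0,0],
    [0,0,0],
    [0,0,0],
  ],
  rotation=[
    [0,0,0],
    [0,0,0],
    [0,0,0],
    [0,0,0],
  ],
  fingers=58,
)

```text
t: 16.27
position: [498.2, 300.3, 132.5]
tool_rot: [-3.141, -0.0, 2.748]
force: [0.8, -0.4, -0.8]
gripper_width: 0.582
grip_force: 0.0
```

apply_moves(
  delta_pos=[
    [0,0,0],
    [0,0,0],
    [0,0,0],
    [0,0,0],
    [0,0,0],
    [0,0,0],
  ],
  rotation=[
    [0,0,0],
    [0,0,0],
    [0,0,0],
    [0,0,0],
    [0,0,0],
    [0,0,0],
  ],
  fingers=85,
)

```text
t: 16.77
position: [498.4, 300.4, 132.8]
tool_rot: [-3.142, 0.0, 2.748]
force: [1.0, 0.1, 0.1]
gripper_width: 0.852
grip_force: 0.0
```

Run:
```python
from h import *
o=get_obs();w=capture('wrist');s=capture('side');C=calibration('side')
p=o['position'];print(p,o['t'],o['force'],o['gripper_width'])
a,b=np.round(proj(C,[500,300,165])).astype(int)
cv2.imwrite('pics/w7.png',np.clip(np.hstack([cv2.resize(w[130:420,180:380],(400,580),interpolation=cv2.INTER_CUBIC),cv2.resize(s[b-58:b+58,a-40:a+40],(400,580),interpolation=cv2.INTER_CUBIC)])*1.5,0,255).astype(np.uint8))
```

```text
[498.35768119 300.35971666 132.82580117] 16.7667 [1.03879587 0.07970612 0.14036519] 0.8524756610410819
```

View pics/w7.png

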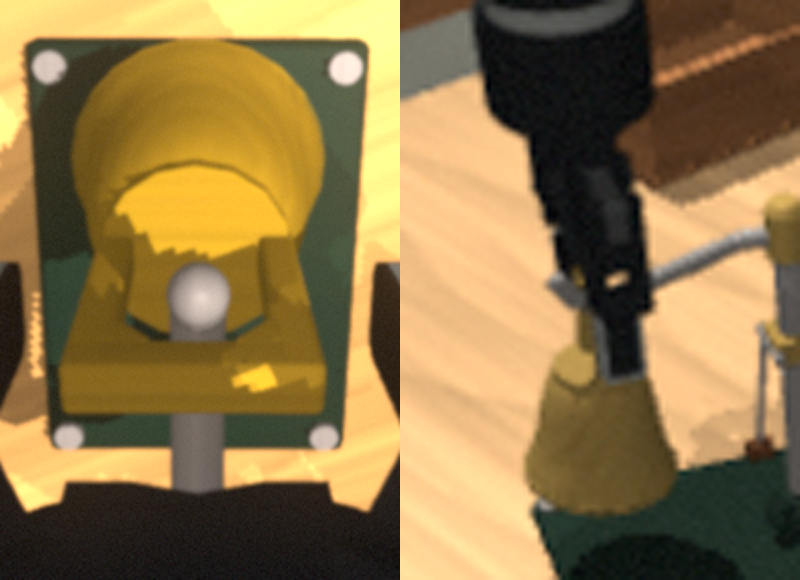

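The bell hangs on the hook with the bow at (193,375), and the fingers are clear of both legs. The shell leans slightly towards -x, possibly swinging. I'll retreat straight up and let it settle.

apply_moves(
  delta_pos=[
    [0,0,-4],
    [0,0,-12],
    [0,0,-24],
    [0,0,-38],
    [0,0,-54],
    [0,0,-70],
    [0,0,-86],
    [0,0,-100],
    [0,0,-108],
    [0,0,-110],
  ],
  rotation=[
    [0,0,0],
    [0,0,0],
    [0,0,0],
    [0,0,0],
    [0,0,0],
    [0,0,0],
    [0,0,0],
    [0,0,0],
    [0,0,0],
    [0,0,0],
  ],
)

```text
t: 17.7
position: [499.4, 300.9, 245.3]
tool_rot: [3.138, 0.003, 2.748]
force: [0.7, -0.1, 0.1]
gripper_width: 0.852
grip_force: 0.0
```

apply_moves(
  delta_pos=[
    [0,0,0],
    [0,0,0],
    [0,0,0],
    [0,0,0],
    [0,0,0],
    [0,0,0],
    [0,0,0],
    [0,0,0],
    [0,0,0],
    [0,0,0],
  ],
  rotation=[
    [0,0,0],
    [0,0,0],
    [0,0,0],
    [0,0,0],
    [0,0,0],
    [0,0,0],
    [0,0,0],
    [0,0,0],
    [0,0,0],
    [0,0,0],
  ],
)

```text
t: 18.53
position: [498.4, 300.4, 242.8]
tool_rot: [-3.142, -0.0, 2.748]
force: [0.8, 1.0, -0.1]
gripper_width: 0.848
grip_force: 0.0
```

```bash
cat > still.py <<'E'
from h import *
C=calibration('side');a,b=np.round(proj(C,[500,300,115])).astype(int)
for i in range(12):
    s=cv2.GaussianBlur(capture('side'),(5,5),0);h=cv2.cvtColor(s,cv2.COLOR_BGR2HSV).astype(int)[b-45:b+55,a-45:a+45]
    # bell: dark saturated yellow-brown
    m=((h[...,1]>115)&(h[...,0]>17)&(h[...,0]<32)).astype(np.uint8)
    n,l,st,ce=cv2.connectedComponentsWithStats(m);k=1+np.argmax(st[1:,4])
    r=np.argwhere(l==k);rows=[(int(v+b-45),round(float(r[r[:,0]==v,1].mean()+a-45),1),int((r[:,0]==v).sum())) for v in range(r[:,0].min(),r[:,0].max()+1,9)] if i==11 else ''
    print(round(get_obs()['t'],2),st[k].tolist(),np.round(ce[k]+[a-45,b-45],2),rows)
e=np.array([np.cos(np.radians(-22.6)),np.sin(np.radians(-22.6))])
for z in (62,92,122,160): print(z,proj(C,[496,301.3,z]))
E
python3 still.py
```

```text
18.58 [29, 20, 31, 52, 890] [201.82 150.1 ] 
18.63 [28, 20, 32, 52, 896] [201.83 150.  ] 
18.68 [29, 19, 31, 53, 896] [201.86 150.08] 
18.73 [29, 20, 31, 52, 892] [201.85 150.16] 
18.78 [29, 19, 30, 53, 889] [201.81 150.05] 
18.83 [29, 20, 30, 52, 894] [201.85 150.11] 
18.88 [29, 20, 31, 52, 892] [201.87 150.15] 
18.93 [29, 20, 31, 52, 894] [201.82 150.1 ] 
18.98 [28, 19, 32, 53, 898] [201.89 150.12] 
19.03 [29, 19, 31, 53, 896] [201.9  150.12] 
19.08 [29, 20, 31, 52, 892] [201.9  150.19] 
19.13 [29, 20, 31, 52, 893] [201.83 150.11] [(118, 198.5, 4), (127, 202.0, 5), (136, 201.5, 14), (145, 201.5, 22), (154, 202.5, 26), (163, 202.5, 28)]
62 [204.80937336 161.19056123]
92 [203.47133333 151.22197518]
122 [202.08164253 140.8785536 ]
160 [200.2422962  127.20390288]
```

The bell is still. I've used all the pictures I may view, so I'll check its tilt numerically by fitting the bell's silhouette to the wrist and side images.

```bash
cat > tilt.py <<'E'
from h import *
from scipy.optimize import minimize
e=np.array([np.cos(np.radians(-22.6)),np.sin(np.radians(-22.6)),0]);n=np.array([-e[1],e[0],0])
A=np.linspace(0,2*np.pi,60)
def hull(c,th,ph,dx,dy):
    ax=np.array([0,0,1.])+np.tan(th)*e+np.tan(ph)*n;ax/=np.linalg.norm(ax)  # bell up axis
    o=np.array([496,301.3,165])+dx*e+dy*n;pts=[]
    u=np.cross(n,ax);u/=np.linalg.norm(u);w=np.cross(ax,u)
    for h,r in ((-103,38),(-98,36.5),(-43,20.5),(-39,22)):
        pts+=[proj(c,o+ax*h+r*(np.cos(a)*u+np.sin(a)*w)) for a in A]
    return cv2.convexHull(np.array(pts,np.float32))
obs=[]
for nme in ('wrist','side'):
    c=calibration(nme);im=cv2.GaussianBlur(capture(nme),(3,3),0);h=cv2.cvtColor(im,cv2.COLOR_BGR2HSV)
    m=((h[...,1]>(130 if nme=='wrist' else 115))&(h[...,0]>17)&(h[...,0]<32)).astype(np.uint8)
    box=np.zeros_like(m);cv2.fillPoly(box,[hull(c,0,0,0,0).astype(np.int32)],1);box=cv2.dilate(box,np.ones((17,17),np.uint8))
    m=m&box;m=cv2.morphologyEx(m,cv2.MORPH_CLOSE,np.ones((9,9)));obs.append((c,m,box));print(nme,m.sum())
def cost(p):
    s=0
    for c,m,box in obs:
        k=np.zeros(m.shape,np.uint8);cv2.fillPoly(k,[np.round(hull(c,*p)*16).astype(np.int32)],1,shift=4);s+=((k!=m)&(box>0)).sum()/m.sum()
    return s
best=min(((cost((t,f,x,y)),np.degrees(t),np.degrees(f),x,y) for t in np.radians(range(-3,9)) for f in np.radians([-2,0,2]) for x in (-4,-2,0,2,4) for y in (-2,0,2)))
print(best,[round(min(cost((np.radians(t),0,x,y)) for x in (-4,-2,0,2,4) for y in (-2,0,2)),3) for t in range(-3,9)])
E
time python3 tilt.py
```

```text
wrist 6458
side 861
(np.float64(0.36475390524820617), np.float64(6.000000000000001), np.float64(0.0), 4, 0) [np.float64(0.514), np.float64(0.466), np.float64(0.436), np.float64(0.427), np.float64(0.41), np.float64(0.395), np.float64(0.385), np.float64(0.376), np.float64(0.37), np.float64(0.365), np.float64(0.4), np.float64(0.441)]
real	0m5.638s
user	0m5.316s
sys	0m0.096s
```

Run:
```python
import re
src=open('tilt.py').read().split('obs=[]')[0]
exec(src)
c=calibration('wrist');im=cv2.GaussianBlur(capture('wrist'),(3,3),0);cv2.imwrite('pics/w8_raw.png',im)
h=cv2.cvtColor(im,cv2.COLOR_BGR2HSV);S=np.array([496,301.3,165])
print('seat px',proj(c,S),'tip',proj(c,S-23*e+[0,0,10]),'foot end',proj(c,[470,312.6,12]))
for t in (0,2,4,6):
    H=hull(c,np.radians(t),0,0,0)[:,0];print(t,'hull',H.min(0).round(1),H.max(0).round(1),'widest row',H[H[:,0].argmax()].round(1))
u=int(proj(c,S)[0])
for d in (-22,-15,22):
  print('col',u+d,[(v,*map(int,h[v,u+d])) for v in range(120,235,3)])
for v in (165,180,195): print('row',v,[(x,*map(int,h[v,x])) for x in list(range(u-52,u-24,3))+list(range(u+24,u+52,3))])
```

```text
seat px [277.88043587 216.17525291] tip [277.93910323 184.67377378] foot end [278.36736259 147.7687911 ]
0 hull [237.1 142.8] [318.7 228.7] widest row [318.7 183.1]
2 hull [237.  138.9] [318.8 226.7] widest row [318.8 179.3]
4 hull [236.9 135. ] [319.  224.7] widest row [319.  175.5]
6 hull [236.7 131.1] [319.1 222.7] widest row [319.1 171.7]
col 255 [(120, 16, 146, 178), (123, 16, 148, 177), (126, 16, 147, 180), (129, 16, 148, 193), (132, 16, 149, 194), (135, 16, 148, 183), (138, 18, 137, 95), (141, 26, 91, 45), (144, 21, 171, 73), (147, 20, 197, 92), (150, 20, 197, 93), (153, 21, 201, 89), (156, 20, 194, 83), (159, 20, 193, 78), (162, 20, 197, 79), (165, 21, 197, 79), (168, 20, 194, 83), (171, 21, 199, 91), (174, 21, 201, 104), (177, 21, 204, 110), (180, 21, 206, 114), (183, 21, 204, 146), (186, 21, 203, 123), (189, 21, 201, 108), (192, 21, 202, 101), (195, 20, 201, 80), (198, 21, 198, 80), (201, 21, 202, 92), (204, 21, 200, 97), (207, 21, 198, 94), (210, 21, 202, 92), (213, 21, 200, 92), (216, 21, 206, 141), (219, 21, 205, 152), (222, 21, 206, 150), (225, 21, 204, 145), (228, 21, 
[... 2209 characters left out ...]
194, 67), (243, 20, 195, 68), (246, 21, 197, 70), (249, 21, 199, 82), (252, 21, 201, 94), (301, 21, 202, 149), (304, 21, 203, 143), (307, 21, 202, 134), (310, 21, 202, 121), (313, 20, 197, 114), (316, 21, 201, 117), (319, 21, 192, 109), (322, 29, 95, 59), (325, 38, 70, 55), (328, 41, 69, 59)]
row 195 [(225, 25, 104, 32), (228, 28, 104, 32), (231, 24, 108, 33), (234, 25, 107, 31), (237, 25, 99, 31), (240, 22, 161, 46), (243, 20, 196, 65), (246, 21, 197, 79), (249, 21, 201, 81), (252, 21, 201, 81), (301, 21, 199, 96), (304, 21, 200, 98), (307, 21, 201, 114), (310, 21, 200, 121), (313, 21, 200, 106), (316, 21, 173, 90), (319, 34, 82, 53), (322, 39, 70, 51), (325, 40, 70, 55), (328, 41, 72, 57)]
```

Run:
```python
exec(open('tilt.py').read().split('obs=[]')[0])
c=calibration('wrist');S=np.array([496,301.3,165]);u=278
from scipy.optimize import least_squares
def model(p):
    th,dx=np.radians(p[0]),p[1];ax=np.cos(th)*np.array([0,0,1])+np.sin(th)*e;fx=np.cos(th)*e-np.sin(th)*np.array([0,0,1]);o=S+dx*e
    H=hull(c,th,0,dx,0)[:,0]
    return np.array([proj(c,o+8*ax-5*fx)[1],proj(c,o+8*ax+5*fx)[1],H[:,1].min()])
m=np.array([214.5,228.5,136.2])
r=least_squares(lambda p:model(p)-m,[0,0],diff_step=1e-2);print(r.x,r.fun,model([0,0]),model([4,0]))
P=S+r.x[1]*e;print('bar at',P)
```

```text
[8.16781346e-07 5.54298172e-06] [-2.25229829 -1.09692798  6.58071594] [212.247693   227.40306358 142.78071594] [213.27061625 228.03204072 134.97633362]
bar at [496.00000512 301.29999787 165.        ]
```

```bash
python3 -c "
from cell import *
print(hand_in())"
```

```text
the job is handed in; nothing more can be done
None
```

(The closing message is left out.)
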